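Move three turbo parts round the bench stations by way of the spare tray

TASK

Each of the three turbocharger parts is standing on the wrong station: the cast bearing housing belongs on the granite plate, the finned compressor wheel on the round index table, and the tall bronze bush on the scale pan. Change them round, standing each part upright in the middle of its own station, and use the empty blue tray as the spare spot, because finished parts must never go down on the bare bench, be tipped or be dropped. Do not disturb the dropper bottle, the grease tin or the little black cup that stand between the stations.

Things in the scene. Friction and masses are not known exactly. Their poses are not given: they have to be found in the camera images.
- housing: loose cast bearing housing, dark iron, a spool shape 72 mm tall, round about its z axis: foot flange 52 mm across and 12 mm high, waist 32 mm across, top flange 44 mm across from 50 to 72 mm up (grip it there). Mass 0.28 to 0.56 kg. Origin: centre of its underside; z up. Starts on the scale; belongs on the granite plate.
- wheel: loose compressor wheel, aluminium, 64 mm tall, round about its z axis: back disc 54 mm across at the bottom, thin fins up to 21 mm, and above 22 mm a plain stub 18 mm across up to 64 mm (grip the stub with the fingertips above 24 mm). Mass 0.1 to 0.21 kg. Origin: centre of its underside; z up. Starts on the granite plate; belongs on the index table.
- bush: loose bronze bush, a tall plain column 86 mm high and 30 mm across on a foot flange 48 mm across and 8 mm high, with a dark bore in its top. Mass 0.21 to 0.42 kg. Origin: centre of its underside; z up. Starts on the index table; belongs on the scale.
- scale: fixed bench scale: white housing 140 by 110 mm, 32 mm high, reaching 88 mm from the pan's axis on its display side (its -x) and 52 mm on the other, with a flat round aluminium pan 88 mm across that does not move. Origin: on the bench under the pan's centre; z up. Parts stand on the pan, 45 mm above the origin.
- granite: fixed dark grey granite measuring plate, 100 by 100 mm and 30 mm thick, flat on top with a thin light circle 68 mm across about its middle. Origin: centre of its underside; z up. Parts stand on its top, 30 mm above the origin.
- index_table: fixed round index table of steel, locked: base 104 mm across and flat dark top 94 mm across with six radial slot marks; a thin pin juts 30 mm from its base on the -x side, 12 mm above the bench. Origin: centre of its underside; z up. Parts stand on its top, 40 mm above the origin.
- park_tray: fixed shallow blue plastic tray, 100 by 100 mm outside, 4 mm rim reaching 18 mm above the bench; empty at the start: the spare spot. Origin: centre of its underside; z up. Parts stand on its floor, 10 mm above the origin.
- dropper: bystander: loose yellow dropper bottle, 34 mm across, 88 mm tall with a thin nozzle. Origin: centre of its underside. Other tools and boxes lie only in front of, behind and beside the stations; near the stations nothing is taller than this bottle but the parts themselves.
- tin: bystander: loose round grey grease tin, 50 mm across and 36 mm tall. Origin: centre of its underside.
- cup: bystander: loose little black cup, open at the top, rim 52 mm across, 45 mm tall. Origin: centre of its underside.
Things that resemble listed ones, but are neither listed nor needed, are in the scene too. Several things have the shape of the wheel; the one meant has the colours described above.

How it is judged:
By the outcome, as a careful person would: the job done as asked, in the order asked, and still so for the second after the job is handed in, with the robot touching nothing.
It also fails if it takes over 96 s, if anything falls off the work surface, if the arm or the gripper's body presses on something with over 40 N, if the wrist force passes 120 N, or if a joint passes its speed limit or range.

ROBOT

A 6-joint arm with a two-finger parallel gripper is mounted at the origin on the work surface. World frame = base frame: x ahead of the robot, y to its left, z up, the work surface at z = 0. Lengths are in m, angles in rad, forces in N, time in s.
With the tool pointing down it reaches from about 0.275 to 0.725 m from the base axis. Payload 15.9 kg.
Tool frame: the origin (TCP) lies on the centre line of the jaws, within the pads' length; the fingertips stand 25 mm ahead of it and the grasp point (between the pads) lies 6 mm ahead of it; z points along the fingers, y is the direction in which the jaws open and shut (so a half turn about z gives the same grasp; the last joint's range is limited). The gripper opens to 85 mm and grips with 20 to 120 N. Pads are 22 mm wide; open, the fingers measure 114 mm over their backs; the gripper's body (76 mm by 85 mm) begins 54 mm behind the grasp point. The pads swing forward as they close: fully open they stand 13 mm farther back than shut.
Start: joints at [1.313, 0.213, -0.034, 1.323, 0, 1.571], TCP at [0.127, 0.483, 0.256] pointing down, gripper open.
Joint ranges: [-2.98, 2.98], [-0.74, 1.72], [-1.14, 1.35], [-2.1, 2.04], [-1.57, 1.44], [-3.14, 3.14]. Speed limits (rad/s): [1.89, 1.89, 2.39, 2.57, 3.14, 3.14].

INTERFACE

Orientations are given as a unit quaternion [x, y, z, w].
In Python, from plant import env, optics, finish_job gives the robot as it stands.
- The arm moves only by the tool arm_command, never from a script. Its argument "plan" is a list of rows, each an object of numbers: "hand": the gripper's target within -1 to 1 (shut at 1, half-way at 0, fully open at -1); "dx", "dy", "dz": the shift along the tool's x, y, z normalised to -1 to 1, where 1 is 4 cm; "turn": the turn about the tool's z normalised to -1 to 1, where 1 is 0.15 rad. A call has 1 to 8 rows; each row shifts and turns the commanded pose from where the row before left it, along the tool's axes as they then stand; what a row does not reach is not made up. A row lasts 1/10 s, in which the tool goes at most 50 mm and 8.59 degrees, less where a joint would pass 70% of its speed; a pose out of reach is approached as far as the arm can. A call with a number of a shift or a turn outside -1 to 1 is refused whole. A call with a gripper value outside its range is refused whole. The fingers move at their own pace and stop on an object; "newtons" is the grip in N (left out, the last holds). Time passes only in rows, so rows that do not move let the fingers close. It gives the time, the measured TCP pose, the force and the opening at its end, in the units of the state.
- env.read_state(): the state, without advancing time (a new reading comes with each control period).
- optics.get_image(name): name is "scene" or "top" or "wrist"; returns a dict with "color" (384x512x3 uint8, red, green, blue), "intrinsics" (3x3 intrinsics, pixels), "R" (3x3) and "t" (3): a world point X has camera coordinates R X + t. Camera axes: x right, y down, z forward; pixel columns grow to the right and rows downward; lengths in m; the calibration is good to about 2 mm. A picture is of the moment at which its call begins. There is no depth.
- finish_job(): hands the job in, once; it reports no verdict.
The state is a dict: "clock": time; "joint_pos": joint angles; "qvel": joint speeds; "tau": joint torques, N m; "eef_pos": TCP position; "tool_rot": TCP orientation; "force": force on the tool from outside, world axes, zero at the start; "torque": the same for the moment, N m; "opening": opening from 0.0 (shut) to 1.0 (fully open).
Only numpy, scipy, OpenCV 4.12 (cv2) and the standard library are available. Lean on these libraries where they do the work, as an engineer would, in place of code of your own. Each camera call takes 0.05 s, during which the arm holds its last target. There are 200 camera calls.

## Working session

There is one attempt and no reset: what is moved stays moved. The work goes in short steps, Python scripts to look and compute and a tool call to move; the robot and the scene stay as the last step left them, time stands still between calls to the robot, and variables do not carry over. Pictures are saved under pics/ and viewed, about 12 in all and at most 16, crops included, and the job is handed in when it is done.

Besides the shell and the picture viewer there is one more tool, called by a JSON object that holds its "method" and its "body", one argument or row to a line. arm_command: Moves the arm, as the interface text tells. Scaled input: -1 to 1 covers 4 cm each way for a shift and 0.15 rad each way for a turn. Its arguments: {"type":"object","properties":{"plan":{"type":"array"},"newtons":{"type":"number"}},"required":["plan"]}

```bash
mkdir -p pics
cat > h.py <<'E'
import numpy as np, cv2
from plant import env, optics, finish_job
def shot(n,f=None):
    d=optics.get_image(n)
    if f: cv2.imwrite('pics/'+f,d['color'][:,:,::-1])
    return d
def ray(d,u,v,z):
    K,R,t=[np.array(d[k]) for k in('intrinsics','R','t')]
    c=-R.T@t; r=R.T@np.linalg.inv(K)@np.array([u,v,1.]); return c+r*(z-c[2])/r[2]
def proj(d,X):
    p=np.array(d['R'])@np.array(X)+np.array(d['t']); p=np.array(d['intrinsics'])@p; return p[:2]/p[2]
E
python3 - <<'E'
from h import *
import pickle
D={}
for n in('top','scene'):
    d=shot(n,n+'0.png'); D[n]=d; print(n,d['intrinsics'],d['R'],d['t'])
pickle.dump(D,open('D0.pkl','wb'))
print(env.read_state())
E
```

```text
top [[420.74386397   0.         248.41671871]
 [  0.         420.74386397 200.30730835]
 [  0.           0.           1.        ]] [[-0.01252299 -0.99964884  0.02335299]
 [-0.99806555  0.01107401 -0.06117611]
 [ 0.06089602 -0.02407392 -0.99785376]] [0.04336921 0.54394896 1.06173912]
scene [[446.39909865   0.         263.53941963]
 [  0.         446.39909865 197.44228789]
 [  0.           0.           1.        ]] [[-0.10463013  0.99447906 -0.00799575]
 [ 0.71365234  0.06947972 -0.69704584]
 [-0.69264195 -0.07863818 -0.71698198]] [ 0.01630263 -0.34738295  1.51842888]
{'clock': 0.1, 'joint_pos': array([ 1.31300096e+00,  2.13318996e-01, -3.50163586e-02,  1.32349339e+00,
       -3.43196018e-06,  1.57083061e+00]), 'qvel': array([-4.27240194e-05, -2.16122204e-03,  1.54292833e-03,  4.58321918e-04,
       -1.93291020e-04, -5.97352208e-04]), 'tau': array([-8.40644589e-05, -6.87250257e+01,  4.87806666e+01,  1.21798535e-02,
        1.21408880e-05,  1.26069241e-05]), 'eef_pos': array([0.12740137, 0.48319518, 0.25585167]), 'tool_rot': array([ 1.28558027e-01,  9.91701854e-01, -5.12149841e-04, -6.46437211e-05]), 'force': array([ 0.14319059,  0.48032997, -0.40389485]), 'torque': array([0.04866685, 0.0392567 , 0.00995503]), 'opening': 0.9973020993849928}
```

View pics/top0.png

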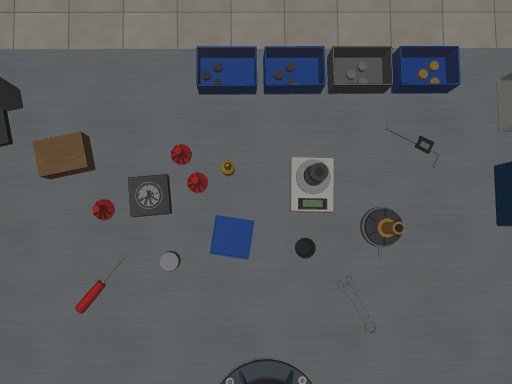

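View pics/scene0.png

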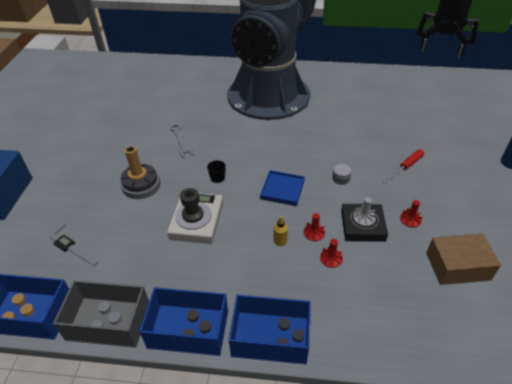

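The top view shows these candidates:
- **Wheel:** the aluminium one on granite at (149,195). The decoys are red, at (181,154), (198,182) and (103,209).
- **Housing:** dark spool on the scale at (318,174). The dark discs in the bins at (212,75) and (285,75) are not it.
- **Bush:** bronze, on the index table at (388,228). The orange bits in the bin at (430,73) are not it.

The tray is at (232,237), dropper (228,168), tin (169,261) and cup (305,247). Next I'll measure them and check my choices in one enlarged crop.

Run:
```python
from h import *
import pickle
D=pickle.load(open('D0.pkl','rb')); d=D['top']; im=d['color'].astype(int); hsv=cv2.cvtColor(d['color'],cv2.COLOR_RGB2HSV)
def blob(m,box):
    x0,y0,x1,y1=box; k=np.zeros(m.shape,np.uint8); k[y0:y1,x0:x1]=m[y0:y1,x0:x1]
    c=max(cv2.findContours(k,cv2.RETR_EXTERNAL,cv2.CHAIN_APPROX_NONE)[0],key=cv2.contourArea)
    return c
h,s,v=[hsv[:,:,i] for i in range(3)]
def rep(n,m,box,z,f='rect'):
    c=blob(m,box); r=cv2.minAreaRect(cv2.convexHull(c)); e=cv2.minEnclosingCircle(c)
    p=r[0] if f=='rect' else e[0]; print(n,np.round(r[0],1),np.round(r[1],1),np.round(r[2],1),'circ',np.round(e,1) if 0 else e, 'xy',ray(d,*p,z).round(4))
rep('tray',((h>105)&(h<125)&(s>150)),(200,205,265,270),.018)
rep('granite',(v<85),(118,165,182,226),.03)
rep('scale',(v>150)|((v>150)),(280,145,345,222),.032)
rep('table',(v<80),(350,200,405,252),.04,'c')
rep('dropper',(s>130)&(h<35),(215,155,240,185),.05)
rep('cup',(v<50),(290,232,322,262),.045)
rep('tin',(v>140),(155,245,185,275),.036)
for n,u,w,z in[('pan',313.5,177,.045),('bush',398.5,228,.086+.04),('house',319,172,.117),('wheel',149,195,.05)]: print(n,ray(d,u,w,z).round(4))
a=cv2.resize(d['color'][140:270,110:420],None,fx=2.5,fy=2.5,interpolation=cv2.INTER_CUBIC)
cv2.imwrite('pics/c1.png',a[:,:,::-1])
```

```text
tray [231.5 236.7] [38.9 38.8] 8.7 circ ((231.4334259033203, 236.91053771972656), 26.80051612854004) xy [0.4521 0.0811 0.018 ]
granite [149.4 195.3] [40.7 42.2] 85.2 circ ((149.0, 195.5), 28.11148452758789) xy [0.559  0.2863 0.03  ]
scale [324. 210.] [2. 0.] 180.0 circ ((324.0, 210.0), 1.000100016593933) xy [ 0.5168 -0.1537  0.032 ]
table [382.5 226.5] [37. 37.] 90.0 circ ((383.0, 226.63999938964844), 19.554372787475586) xy [ 0.4729 -0.3001  0.04  ]
dropper [228.  167.5] [13. 12.] 90.0 circ ((227.5, 167.5), 7.106435298919678) xy [0.6248 0.0876 0.05  ]
cup [304.5 247.5] [19. 19.] 90.0 circ ((304.8125, 247.6517791748047), 10.164596557617188) xy [ 0.4237 -0.1002  0.045 ]Traceback (most recent call last):
  File "<stdin>", line 18, in <module>
  File "<stdin>", line 10, in rep
  File "<stdin>", line 6, in blob
ValueError: max() iterable argument is empty
```

{"method": "arm_command", "body": {
  "plan": [
    {"hand": -1, "turn": -0.86, "dz": -0.5},
    {"hand": -1, "turn": -0.86, "dz": -0.5},
    {"hand": -1}
  ]
}}

```text
invalid input
```

Run:
```python
from h import *
import pickle
D=pickle.load(open('D0.pkl','rb')); d=D['top']
for n,u,w,z in[('pan',313.5,177,.045),('bush',398.5,228,.086+.04),('house',319,172,.117),('wheel',149,195,.05),('tin',170,261,.036)]: print(n,ray(d,u,w,z).round(4))
a=cv2.resize(d['color'][140:270,110:420],None,fx=2.5,fy=2.5,interpolation=cv2.INTER_CUBIC)
cv2.imwrite('pics/c1.png',a[:,:,::-1])
```

```text
pan [ 0.5995 -0.1265  0.045 ]
bush [ 0.4698 -0.3064  0.126 ]
house [ 0.6028 -0.1267  0.117 ]
wheel [0.5582 0.2832 0.05  ]
tin [0.3945 0.234  0.036 ]
```

{"method": "arm_command", "body": {
  "plan": [
    {"hand": -1, "dx": 0, "dy": 0, "dz": -0.5, "turn": -0.86},
    {"hand": -1, "dx": 0, "dy": 0, "dz": -0.5, "turn": -0.86},
    {"hand": -1, "dx": 0, "dy": 0, "dz": 0, "turn": 0}
  ],
  "newtons": 40
}}

```text
clock: 0.4
eef_pos: [0.1277, 0.4842, 0.2982]
tool_rot: [-0.002, 1.0, 0.001, 0.0]
force: [0.4, 0.6, -0.7]
opening: 0.999
```

View pics/c1.png

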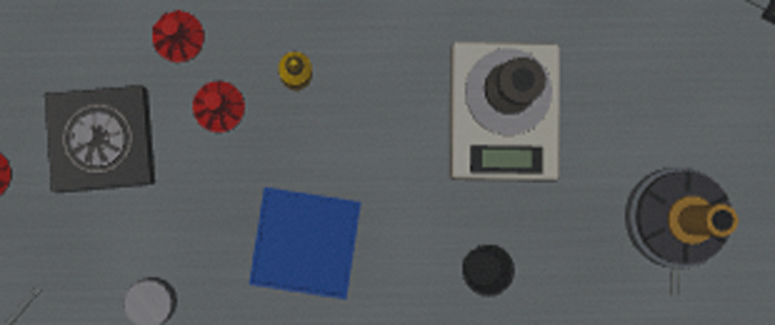

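The crop confirms the choices: aluminium wheel on granite, dark spool on the scale pan, bronze bush on the index table, and red decoys beside the granite. I'm moving above the wheel now.

{"method": "arm_command", "body": {
  "plan": [
    {"hand": -1, "dx": -0.9, "dy": -0.42, "dz": 0, "turn": 0},
    {"hand": -1, "dx": -0.9, "dy": -0.42, "dz": 0, "turn": 0},
    {"hand": -1, "dx": -0.9, "dy": -0.42, "dz": 0, "turn": 0},
    {"hand": -1, "dx": -0.9, "dy": -0.42, "dz": 0, "turn": 0},
    {"hand": -1, "dx": -0.9, "dy": -0.42, "dz": 0, "turn": 0},
    {"hand": -1, "dx": -0.9, "dy": -0.42, "dz": 0, "turn": 0},
    {"hand": -1, "dx": -0.9, "dy": -0.42, "dz": 0.25, "turn": 0},
    {"hand": -1, "dx": -0.9, "dy": -0.42, "dz": 0.25, "turn": 0}
  ]
}}

```text
clock: 1.2
eef_pos: [0.4169, 0.3481, 0.2755]
tool_rot: [0.001, 1.0, -0.0, -0.0]
force: [0.3, 1.3, -0.3]
opening: 0.999
```

{"method": "arm_command", "body": {
  "plan": [
    {"hand": -1, "dx": -0.9, "dy": -0.42, "dz": 0.25, "turn": 0},
    {"hand": -1, "dx": -0.9, "dy": -0.42, "dz": 0.25, "turn": 0},
    {"hand": -1, "dx": -0.9, "dy": -0.42, "dz": 0.25, "turn": 0},
    {"hand": -1, "dx": -0.85, "dy": -0.4, "dz": 0.25, "turn": 0},
    {"hand": -1, "dx": 0, "dy": 0, "dz": 0, "turn": 0},
    {"hand": -1, "dx": 0, "dy": 0, "dz": 0, "turn": 0}
  ]
}}

```text
clock: 1.8
eef_pos: [0.5575, 0.2821, 0.235]
tool_rot: [0.001, 1.0, -0.0, -0.001]
force: [0.2, 1.3, 0.5]
opening: 1.003
```

Run:
```python
from h import *
s=env.read_state();print(s['eef_pos'],s['joint_pos'].round(2))
d=shot('wrist','w1.png');R,t=np.array(d['R']),np.array(d['t']);print('cam',-R.T@t,R[2])
for X in([.5582,.2842,.094],[.559,.286,.03]):print(proj(d,X))
```

```text
[0.55753084 0.28212471 0.23496609] [0.47 0.49 0.3  1.39 0.   0.47]
cam [0.49036484 0.28235724 0.35193153] [ 0.26013775 -0.00099186 -0.96557101]
[255.65481556 189.10682387]
[256.77254243 176.14850272]
```

View pics/w1.png

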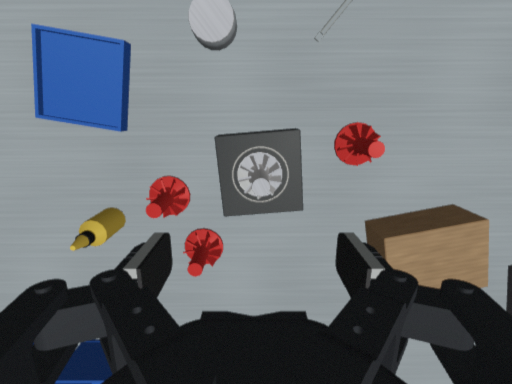

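The wrist view shows the wheel on granite at (260,175) with its stub top at about (261,187). The tray's at (82,77), and the red decoys, dropper and tin are clear of it.

Run:
```python
from h import *
d=shot('wrist'); g=cv2.cvtColor(d['color'],cv2.COLOR_RGB2GRAY); hsv=cv2.cvtColor(d['color'],cv2.COLOR_RGB2HSV)
def big(m,b):
    k=np.zeros(m.shape,np.uint8);k[b[1]:b[3],b[0]:b[2]]=m[b[1]:b[3],b[0]:b[2]]
    return max(cv2.findContours(k,cv2.RETR_EXTERNAL,cv2.CHAIN_APPROX_NONE)[0],key=cv2.contourArea)
c=big(g<75,(205,120,312,222)); print(cv2.minAreaRect(c), ray(d,*cv2.minAreaRect(c)[0],.03))
m=(g>100)[145:205,230:290].astype(np.uint8); 
print(d['color'][186,261],g[186,250:274],g[176:202,261])
e=cv2.HoughCircles(g[130:220,210:310],cv2.HOUGH_GRADIENT,1,20,param1=100,param2=15,minRadius=25,maxRadius=31)
e=e[0][:2]+[210,130,0]; print(e,ray(d,e[0][0],e[0][1],.03))
e=cv2.HoughCircles(g[165:220,235:290],cv2.HOUGH_GRADIENT,1,20,param1=100,param2=8,minRadius=8,maxRadius=13)
if e is not None:
    e=e[0][:3]+[235,165,0]; print(e,[ray(d,q[0],q[1],.094) for q in e])
b=(hsv[:,:,0]>105)&(hsv[:,:,0]<125)&(hsv[:,:,1]>150); c=cv2.minAreaRect(big(b,(20,15,140,140)));print('tray',c,ray(d,*c[0],.018))
```

```text
((259.38616943359375, 171.36138916015625), (80.59801483154297, 83.08560180664062), 84.2894058227539) [0.55301702 0.28983149 0.03      ]
[176 178 182] [160 170 178 179 180 182 182 184 183 179 180 178 177 181 178 178 180 179
 174 149 146 152 167 178] [ 90  96 134 168 178 181 181 180 178 176 178 179 180 180 180 181 183 184
 184 179 139  91  76  78 102 146]
[[260.5        174.5         27.70000076]] [0.55683909 0.29118305 0.03      ]
[[259.5        187.5          9.10000038]
 [275.5        172.5         12.39999962]] [array([0.55642572, 0.2886258 , 0.094     ]), array([0.5416005 , 0.30388625, 0.094     ])]
tray ((78.43243408203125, 77.90541076660156), (108.99652862548828, 90.41944122314453), 9.462322235107422) [0.44726492 0.08406583 0.018     ]
```

{"method": "arm_command", "body": {
  "plan": [
    {"hand": -1, "dx": 0.02, "dy": 0.15, "dz": 0.7, "turn": 0},
    {"hand": -1, "dx": 0, "dy": 0, "dz": 0.8, "turn": 0},
    {"hand": -1, "dx": 0, "dy": 0, "dz": 0.8, "turn": 0},
    {"hand": -1, "dx": 0, "dy": 0, "dz": 0.8, "turn": 0},
    {"hand": -1, "dx": 0, "dy": 0, "dz": 0.6, "turn": 0},
    {"hand": -1, "dx": 0, "dy": 0, "dz": 0, "turn": 0},
    {"hand": -1, "dx": 0, "dy": 0, "dz": 0, "turn": 0}
  ]
}}

```text
clock: 2.6
eef_pos: [0.5563, 0.2894, 0.0894]
tool_rot: [-0.0, 1.0, 0.0, 0.0]
force: [0.7, 0.6, 1.0]
opening: 1.007
```

{"method": "arm_command", "body": {
  "plan": [
    {"hand": 1, "dx": 0, "dy": 0, "dz": 0, "turn": 0},
    {"hand": 1, "dx": 0, "dy": 0, "dz": 0, "turn": 0},
    {"hand": 1, "dx": 0, "dy": 0, "dz": 0, "turn": 0},
    {"hand": 1, "dx": 0, "dy": 0, "dz": 0, "turn": 0},
    {"hand": 1, "dx": 0, "dy": 0, "dz": 0, "turn": 0},
    {"hand": 1, "dx": 0, "dy": 0, "dz": 0, "turn": 0},
    {"hand": 1, "dx": 0, "dy": 0, "dz": 0, "turn": 0},
    {"hand": 1, "dx": 0, "dy": 0, "dz": 0, "turn": 0}
  ],
  "newtons": 40
}}

```text
clock: 3.4
eef_pos: [0.5568, 0.2888, 0.0887]
tool_rot: [-0.0, 1.0, 0.0, 0.0]
force: [-1.4, -0.5, 4.8]
opening: 0.195
```

{"method": "arm_command", "body": {
  "plan": [
    {"hand": 1, "dx": 0, "dy": 0, "dz": -0.4, "turn": 0},
    {"hand": 1, "dx": 0, "dy": 0, "dz": -0.7, "turn": 0},
    {"hand": 1, "dx": 0, "dy": 0, "dz": -0.8, "turn": 0},
    {"hand": 1, "dx": 0.2, "dy": -0.4, "dz": -0.7, "turn": 0},
    {"hand": 1, "dx": 0.4, "dy": -0.75, "dz": 0, "turn": 0},
    {"hand": 1, "dx": 0.4, "dy": -0.75, "dz": 0, "turn": 0},
    {"hand": 1, "dx": 0.4, "dy": -0.75, "dz": 0, "turn": 0},
    {"hand": 1, "dx": 0.4, "dy": -0.75, "dz": 0, "turn": 0}
  ]
}}

```text
clock: 4.2
eef_pos: [0.4838, 0.1516, 0.1921]
tool_rot: [-0.0, 1.0, -0.0, -0.0]
force: [0.6, 0.4, -2.8]
opening: 0.192
```

{"method": "arm_command", "body": {
  "plan": [
    {"hand": 1, "dx": 0.4, "dy": -0.75, "dz": 0, "turn": 0},
    {"hand": 1, "dx": 0.3, "dy": -0.6, "dz": 0, "turn": 0},
    {"hand": 1, "dx": 0.18, "dy": -0.4, "dz": 0, "turn": 0},
    {"hand": 1, "dx": 0, "dy": 0, "dz": 0, "turn": 0},
    {"hand": 1, "dx": 0, "dy": 0, "dz": 0, "turn": 0}
  ]
}}

```text
clock: 4.7
eef_pos: [0.4497, 0.0827, 0.1924]
tool_rot: [0.0, 1.0, 0.0, 0.0]
force: [0.1, -0.8, -3.1]
opening: 0.185
```

Run:
```python
from h import *
s=env.read_state();print(s['eef_pos'],s['force'],s['opening'])
d=shot('wrist','w2.png');hsv=cv2.cvtColor(d['color'],cv2.COLOR_RGB2HSV)
print(proj(d,[.45,.082,.018]))
```

```text
[0.4496738 0.0826985 0.1924038] [ 0.0787473  -0.83446446 -3.05113872] 0.18521535826197263
[252.73992142 180.68587808]
```

View pics/w2.png

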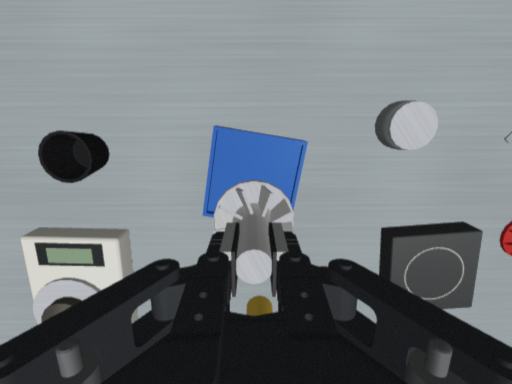

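The wheel hangs straight in the jaws and the tray's centre is at about (255,179), within 2 mm of where I expected it. I'll lower the wheel.

{"method": "arm_command", "body": {
  "plan": [
    {"hand": 1, "dx": -0.02, "dy": 0.03, "dz": 0.6, "turn": 0},
    {"hand": 1, "dx": 0, "dy": 0, "dz": 0.8, "turn": 0},
    {"hand": 1, "dx": 0, "dy": 0, "dz": 0.8, "turn": 0},
    {"hand": 1, "dx": 0, "dy": 0, "dz": 0.5, "turn": 0},
    {"hand": 1, "dx": 0, "dy": 0, "dz": 0.2, "turn": 0},
    {"hand": 1, "dx": 0, "dy": 0, "dz": 0.1, "turn": 0},
    {"hand": 1, "dx": 0, "dy": 0, "dz": 0, "turn": 0},
    {"hand": 1, "dx": 0, "dy": 0, "dz": 0, "turn": 0}
  ]
}}

```text
clock: 5.55
eef_pos: [0.4511, 0.0842, 0.0732]
tool_rot: [-0.0, 1.0, 0.0, 0.001]
force: [0.4, 0.9, -1.9]
opening: 0.189
```

{"method": "arm_command", "body": {
  "plan": [
    {"hand": 1, "dx": 0, "dy": 0, "dz": 0.05, "turn": 0},
    {"hand": 1, "dx": 0, "dy": 0, "dz": 0.05, "turn": 0},
    {"hand": 1, "dx": 0, "dy": 0, "dz": 0, "turn": 0},
    {"hand": 1, "dx": 0, "dy": 0, "dz": 0, "turn": 0}
  ]
}}

```text
clock: 5.95
eef_pos: [0.4508, 0.084, 0.0687]
tool_rot: [-0.0, 1.0, 0.0, 0.001]
force: [0.7, -0.1, 3.3]
opening: 0.189
```

{"method": "arm_command", "body": {
  "plan": [
    {"hand": 0.2, "dx": 0, "dy": 0, "dz": 0, "turn": 0},
    {"hand": -0.5, "dx": 0, "dy": 0, "dz": 0, "turn": 0},
    {"hand": -1, "dx": 0, "dy": 0, "dz": 0, "turn": 0},
    {"hand": -1, "dx": 0, "dy": 0, "dz": 0, "turn": 0},
    {"hand": -1, "dx": 0, "dy": 0, "dz": -0.5, "turn": 0},
    {"hand": -1, "dx": 0, "dy": 0, "dz": -1, "turn": 0},
    {"hand": -1, "dx": 0, "dy": 0, "dz": -1, "turn": 0},
    {"hand": -1, "dx": 0, "dy": 0, "dz": -1, "turn": 0}
  ]
}}

```text
clock: 6.75
eef_pos: [0.4499, 0.0839, 0.2099]
tool_rot: [-0.0, 1.0, -0.0, -0.0]
force: [0.7, -0.3, -1.0]
opening: 1.002
```

{"method": "arm_command", "body": {
  "plan": [
    {"hand": -1, "dx": -0.5, "dy": -0.7, "dz": -0.65, "turn": 0},
    {"hand": -1, "dx": -0.54, "dy": -0.76, "dz": 0, "turn": 0},
    {"hand": -1, "dx": -0.54, "dy": -0.76, "dz": 0, "turn": 0},
    {"hand": -1, "dx": -0.54, "dy": -0.76, "dz": 0, "turn": 0},
    {"hand": -1, "dx": -0.54, "dy": -0.76, "dz": 0, "turn": 0},
    {"hand": -1, "dx": -0.54, "dy": -0.76, "dz": 0, "turn": 0},
    {"hand": -1, "dx": -0.53, "dy": -0.75, "dz": 0, "turn": 0},
    {"hand": -1, "dx": 0, "dy": 0, "dz": 0, "turn": 0}
  ]
}}

```text
clock: 7.55
eef_pos: [0.6009, -0.1293, 0.233]
tool_rot: [0.001, 1.0, -0.0, -0.0]
force: [0.0, -0.4, -0.4]
opening: 0.998
```

Run:
```python
from h import *
s=env.read_state();print(s['eef_pos'],s['force'],s['opening'])
d=shot('wrist','w3.png');hsv=cv2.cvtColor(d['color'],cv2.COLOR_RGB2HSV)
print(proj(d,[.6,-.1265,.045]),proj(d,[.6,-.1265,.117]),proj(d,[.6,-.1265-.022,.117]))
```

```text
[ 0.60092155 -0.12927922  0.23299358] [ 0.02850271 -0.41854447 -0.37533165] 0.9981193255478121
[255.9430712  177.06036736] [256.64125488 194.45335546] [231.68775176 194.51310863]
```

View pics/w3.png

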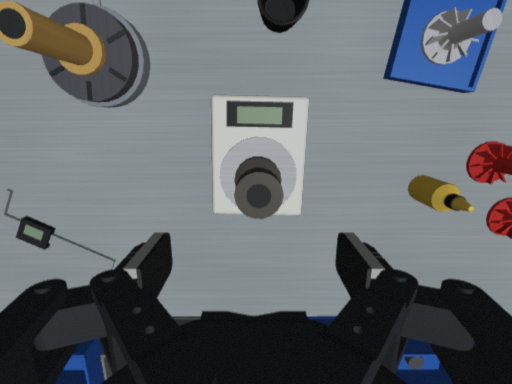

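Housing top circle at (259,195), pan around (258,173). The wheel stands upright in the tray at the upper right.

Run:
```python
from h import *
d=shot('wrist'); g=cv2.cvtColor(d['color'],cv2.COLOR_RGB2GRAY)
def hc(b,r0,r1,z,p=12):
    e=cv2.HoughCircles(g[b[1]:b[3],b[0]:b[2]],cv2.HOUGH_GRADIENT,1,30,param1=90,param2=p,minRadius=r0,maxRadius=r1)
    if e is None: print('none');return
    for q in e[0][:2]+[b[0],b[1],0]: print(z,q.round(1),ray(d,q[0],q[1],z).round(4))
hc((225,165,295,225),21,28,.117); hc((205,125,312,220),35,42,.045);
```

```text
0.117 [256.5 193.5  25.2] [ 0.5983 -0.1249  0.117 ]
0.045 [256.5 176.5  39.2] [ 0.5985 -0.1241  0.045 ]
```

{"method": "arm_command", "body": {
  "plan": [
    {"hand": -1, "dx": 0.06, "dy": 0.11, "dz": 0.5, "turn": 0},
    {"hand": -1, "dx": 0, "dy": 0, "dz": 0.8, "turn": 0},
    {"hand": -1, "dx": 0, "dy": 0, "dz": 0.8, "turn": 0},
    {"hand": -1, "dx": 0, "dy": 0, "dz": 0.7, "turn": 0},
    {"hand": -1, "dx": 0, "dy": 0, "dz": 0.4, "turn": 0},
    {"hand": -1, "dx": 0, "dy": 0, "dz": 0, "turn": 0},
    {"hand": -1, "dx": 0, "dy": 0, "dz": 0, "turn": 0}
  ]
}}

```text
clock: 8.35
eef_pos: [0.5971, -0.121, 0.1072]
tool_rot: [-0.001, 1.0, 0.0, 0.0]
force: [1.0, 0.0, 0.5]
opening: 0.997
```

{"method": "arm_command", "body": {
  "plan": [
    {"hand": 1, "dx": 0, "dy": 0, "dz": 0, "turn": 0},
    {"hand": 1, "dx": 0, "dy": 0, "dz": 0, "turn": 0},
    {"hand": 1, "dx": 0, "dy": 0, "dz": 0, "turn": 0},
    {"hand": 1, "dx": 0, "dy": 0, "dz": 0, "turn": 0},
    {"hand": 1, "dx": 0, "dy": 0, "dz": 0, "turn": 0},
    {"hand": 1, "dx": 0, "dy": 0, "dz": 0, "turn": 0},
    {"hand": 1, "dx": 0, "dy": 0, "dz": 0, "turn": 0}
  ],
  "newtons": 60
}}

```text
clock: 9.05
eef_pos: [0.5978, -0.122, 0.1074]
tool_rot: [0.0, 1.0, -0.0, 0.001]
force: [0.3, -1.7, 7.5]
opening: 0.497
```

{"method": "arm_command", "body": {
  "plan": [
    {"hand": 1, "dx": 0, "dy": 0, "dz": -0.4, "turn": 0},
    {"hand": 1, "dx": 0, "dy": 0, "dz": -0.7, "turn": 0},
    {"hand": 1, "dx": 0, "dy": 0, "dz": -0.8, "turn": 0},
    {"hand": 1, "dx": 0.05, "dy": 0.3, "dz": -0.8, "turn": 0},
    {"hand": 1, "dx": 0.08, "dy": 0.7, "dz": -0.6, "turn": 0},
    {"hand": 1, "dx": 0.09, "dy": 0.85, "dz": 0, "turn": 0},
    {"hand": 1, "dx": 0.09, "dy": 0.85, "dz": 0, "turn": 0},
    {"hand": 1, "dx": 0.09, "dy": 0.85, "dz": 0, "turn": 0}
  ]
}}

```text
clock: 9.85
eef_pos: [0.5807, 0.0215, 0.2383]
tool_rot: [0.0, 1.0, 0.0, -0.0]
force: [0.1, -0.4, -6.5]
opening: 0.499
```

{"method": "arm_command", "body": {
  "plan": [
    {"hand": 1, "dx": 0.09, "dy": 0.85, "dz": 0, "turn": 0},
    {"hand": 1, "dx": 0.09, "dy": 0.85, "dz": 0, "turn": 0},
    {"hand": 1, "dx": 0.09, "dy": 0.85, "dz": 0, "turn": 0},
    {"hand": 1, "dx": 0.09, "dy": 0.85, "dz": 0, "turn": 0},
    {"hand": 1, "dx": 0.09, "dy": 0.85, "dz": 0, "turn": 0},
    {"hand": 1, "dx": 0.09, "dy": 0.85, "dz": 0, "turn": 0},
    {"hand": 1, "dx": 0.06, "dy": 0.85, "dz": 0, "turn": 0},
    {"hand": 1, "dx": 0.03, "dy": 0.6, "dz": 0, "turn": 0}
  ]
}}

```text
clock: 10.65
eef_pos: [0.5552, 0.2843, 0.238]
tool_rot: [-0.001, 1.0, 0.0, -0.0]
force: [0.6, 0.1, -5.1]
opening: 0.496
```

{"method": "arm_command", "body": {
  "plan": [
    {"hand": 1, "dx": 0, "dy": 0.1, "dz": 0, "turn": 0},
    {"hand": 1, "dx": 0, "dy": 0, "dz": 0, "turn": 0}
  ]
}}

```text
clock: 10.85
eef_pos: [0.5556, 0.2868, 0.2378]
tool_rot: [-0.001, 1.0, -0.0, -0.0]
force: [0.1, -0.2, -5.8]
opening: 0.499
```

Run:
```python
from h import *
s=env.read_state();print(s['eef_pos'],s['force'],s['opening'])
d=shot('wrist','w4.png')
print(proj(d,[.557,.289,.03]))
```

```text
[0.55558114 0.28683184 0.23783191] [ 0.09462341 -0.15279031 -5.75009651] 0.4994853780767946
[255.29754698 175.47567189]
```

View pics/w4.png

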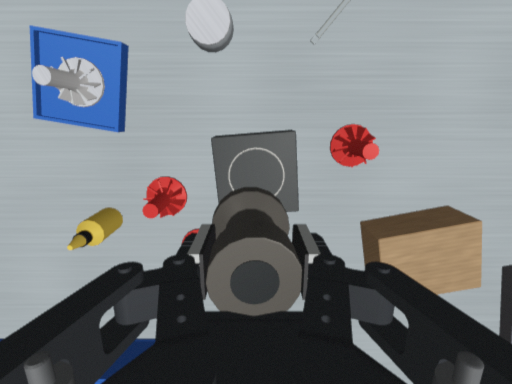

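Granite circle centre at about (257,176), which agrees with my estimate to 1 mm. The housing hangs straight.

{"method": "arm_command", "body": {
  "plan": [
    {"hand": 1, "dx": -0.02, "dy": 0.06, "dz": 0.5, "turn": 0},
    {"hand": 1, "dx": 0, "dy": 0, "dz": 0.8, "turn": 0},
    {"hand": 1, "dx": 0, "dy": 0, "dz": 0.8, "turn": 0},
    {"hand": 1, "dx": 0, "dy": 0, "dz": 0.7, "turn": 0},
    {"hand": 1, "dx": 0, "dy": 0, "dz": 0.4, "turn": 0},
    {"hand": 1, "dx": 0, "dy": 0, "dz": 0.2, "turn": 0},
    {"hand": 1, "dx": 0, "dy": 0, "dz": 0, "turn": 0},
    {"hand": 1, "dx": 0, "dy": 0, "dz": 0, "turn": 0}
  ]
}}

```text
clock: 11.7
eef_pos: [0.5573, 0.2885, 0.1033]
tool_rot: [0.0, 1.0, 0.0, 0.001]
force: [0.9, 0.8, -6.0]
opening: 0.496
```

{"method": "arm_command", "body": {
  "plan": [
    {"hand": 1, "dx": 0.02, "dy": 0.02, "dz": 0.12, "turn": 0},
    {"hand": 1, "dx": 0, "dy": 0, "dz": 0.06, "turn": 0},
    {"hand": 1, "dx": 0, "dy": 0, "dz": 0.04, "turn": 0},
    {"hand": 1, "dx": 0, "dy": 0, "dz": 0.02, "turn": 0},
    {"hand": 1, "dx": 0, "dy": 0, "dz": 0, "turn": 0},
    {"hand": 1, "dx": 0, "dy": 0, "dz": 0, "turn": 0}
  ]
}}

```text
clock: 12.3
eef_pos: [0.556, 0.2896, 0.0928]
tool_rot: [-0.0, 1.0, 0.0, 0.0]
force: [0.2, -0.3, -4.2]
opening: 0.493
```

{"method": "arm_command", "body": {
  "plan": [
    {"hand": 1, "dx": 0, "dy": 0, "dz": 0.03, "turn": 0},
    {"hand": 1, "dx": 0, "dy": 0, "dz": 0, "turn": 0},
    {"hand": 1, "dx": 0, "dy": 0, "dz": 0, "turn": 0}
  ]
}}

```text
clock: 12.6
eef_pos: [0.5564, 0.2896, 0.0924]
tool_rot: [-0.0, 1.0, 0.0, 0.001]
force: [-1.6, -2.6, 4.9]
opening: 0.5
```

{"method": "arm_command", "body": {
  "plan": [
    {"hand": 0, "dx": 0, "dy": 0, "dz": 0, "turn": 0},
    {"hand": -0.5, "dx": 0, "dy": 0, "dz": 0, "turn": 0},
    {"hand": -1, "dx": 0, "dy": 0, "dz": 0, "turn": 0},
    {"hand": -1, "dx": 0, "dy": 0, "dz": 0, "turn": 0},
    {"hand": -1, "dx": 0, "dy": 0, "dz": -0.5, "turn": 0},
    {"hand": -1, "dx": 0, "dy": 0, "dz": -1, "turn": 0},
    {"hand": -1, "dx": 0, "dy": 0, "dz": -1, "turn": 0},
    {"hand": -1, "dx": 0, "dy": 0, "dz": -1, "turn": 0}
  ]
}}

```text
clock: 13.4
eef_pos: [0.5557, 0.2895, 0.2332]
tool_rot: [-0.0, 1.0, 0.0, 0.0]
force: [0.9, 0.4, 0.2]
opening: 1.003
```

{"method": "arm_command", "body": {
  "plan": [
    {"hand": -1, "dx": 0.1, "dy": -0.7, "dz": -0.6, "turn": 0},
    {"hand": -1, "dx": 0.13, "dy": -0.9, "dz": 0, "turn": 0},
    {"hand": -1, "dx": 0.13, "dy": -0.9, "dz": 0, "turn": 0},
    {"hand": -1, "dx": 0.13, "dy": -0.9, "dz": 0, "turn": 0},
    {"hand": -1, "dx": 0.13, "dy": -0.9, "dz": 0, "turn": 0},
    {"hand": -1, "dx": 0.13, "dy": -0.9, "dz": 0, "turn": 0},
    {"hand": -1, "dx": 0.13, "dy": -0.9, "dz": 0, "turn": 0},
    {"hand": -1, "dx": 0.13, "dy": -0.9, "dz": 0, "turn": 0}
  ]
}}

```text
clock: 14.2
eef_pos: [0.5152, 0.0082, 0.2557]
tool_rot: [-0.0, 1.0, 0.0, 0.0]
force: [-0.0, -0.5, 0.5]
opening: 0.998
```

{"method": "arm_command", "body": {
  "plan": [
    {"hand": -1, "dx": 0.13, "dy": -0.9, "dz": 0, "turn": 0},
    {"hand": -1, "dx": 0.13, "dy": -0.9, "dz": 0, "turn": 0},
    {"hand": -1, "dx": 0.13, "dy": -0.9, "dz": 0, "turn": 0},
    {"hand": -1, "dx": 0.13, "dy": -0.9, "dz": 0, "turn": 0},
    {"hand": -1, "dx": 0.13, "dy": -0.9, "dz": 0, "turn": 0},
    {"hand": -1, "dx": 0.13, "dy": -0.9, "dz": 0, "turn": 0},
    {"hand": -1, "dx": 0.13, "dy": -0.9, "dz": 0, "turn": 0},
    {"hand": -1, "dx": 0.13, "dy": -0.9, "dz": 0, "turn": 0}
  ]
}}

```text
clock: 15.0
eef_pos: [0.4737, -0.2799, 0.2557]
tool_rot: [-0.0, 1.0, -0.0, 0.0]
force: [1.2, 0.4, -0.0]
opening: 0.999
```

{"method": "arm_command", "body": {
  "plan": [
    {"hand": -1, "dx": 0.05, "dy": -0.5, "dz": 0, "turn": 0},
    {"hand": -1, "dx": 0, "dy": 0, "dz": 0, "turn": 0},
    {"hand": -1, "dx": 0, "dy": 0, "dz": 0, "turn": 0}
  ]
}}

```text
clock: 15.3
eef_pos: [0.472, -0.2984, 0.2554]
tool_rot: [0.0, 1.0, 0.0, 0.0]
force: [0.7, -0.4, -0.9]
opening: 1.0
```

Run:
```python
from h import *
s=env.read_state();print(s['eef_pos'],s['force'],s['opening'],s['joint_pos'])
d=shot('wrist','w5.png')
print(proj(d,[.473,-.300,.04]),proj(d,[.473,-.300,.126]))
```

```text
[ 0.47198916 -0.29844661  0.25543489] [ 0.74349417 -0.38444881 -0.85613891] 0.9995333848191225 [-5.63957733e-01  3.36041310e-01  1.27300900e-01  1.36219199e+00
  2.19638370e-04 -5.63371947e-01]
[252.09537663 173.74003215] [251.705642   192.42094059]
```

View pics/w5.png

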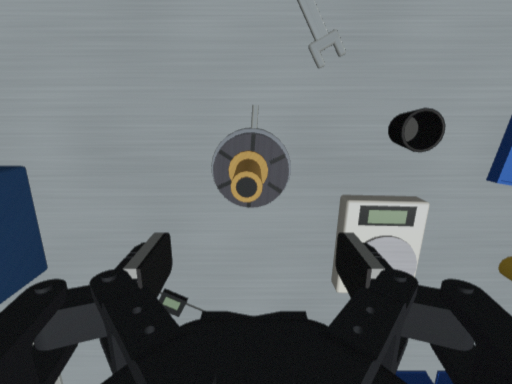

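Bush top is at (247,187) and the table top at about (250,170).

Run:
```python
from h import *
d=shot('wrist'); g=cv2.cvtColor(d['color'],cv2.COLOR_RGB2GRAY);hsv=cv2.cvtColor(d['color'],cv2.COLOR_RGB2HSV)
def hc(b,r0,r1,z,p=12):
    e=cv2.HoughCircles(g[b[1]:b[3],b[0]:b[2]],cv2.HOUGH_GRADIENT,1,30,param1=90,param2=p,minRadius=r0,maxRadius=r1)
    if e is None: print('none');return
    for q in e[0][:2]+[b[0],b[1],0]: print(z,q.round(1),ray(d,q[0],q[1],z).round(4))
hc((225,165,270,210),13,19,.126); hc((200,120,300,215),35,43,.04); hc((225,145,280,190),16,23,.048)
m=(g<85).astype(np.uint8);k=np.zeros_like(m);k[115:222,200:300]=m[115:222,200:300]
c=cv2.convexHull(max(cv2.findContours(k,0,1)[0],key=cv2.contourArea)); e=cv2.fitEllipse(c);print(e,ray(d,*e[0],.04))
m=((hsv[:,:,0]<30)&(hsv[:,:,1]>110)).astype(np.uint8);k=np.zeros_like(m);k[140:215,220:280]=m[140:215,220:280]
c=max(cv2.findContours(k,0,1)[0],key=cv2.contourArea);x=cv2.boundingRect(c);print(x,ray(d,x[0]+x[2]/2,180,.048))
```

```text
0.126 [243.5 188.5  17.2] [ 0.4694 -0.3071  0.126 ]
0.04 [250.5 164.5  38. ] [ 0.4617 -0.3014  0.04  ]
0.048 [247.5 169.5  19.9] [ 0.4664 -0.305   0.048 ]
((250.08692932128906, 169.35629272460938), (73.98002624511719, 74.28106689453125), 79.98052978515625) [ 0.46770356 -0.30195253  0.04      ]
(228, 151, 39, 51) [ 0.47926453 -0.30502562  0.048     ]
```

{"method": "arm_command", "body": {
  "plan": [
    {"hand": -1, "dx": 0.09, "dy": -0.18, "dz": 0.5, "turn": 0},
    {"hand": -1, "dx": 0, "dy": 0, "dz": 0.8, "turn": 0},
    {"hand": -1, "dx": 0, "dy": 0, "dz": 0.8, "turn": 0},
    {"hand": -1, "dx": 0, "dy": 0, "dz": 0.8, "turn": 0},
    {"hand": -1, "dx": 0, "dy": 0, "dz": 0.7, "turn": 0},
    {"hand": -1, "dx": 0, "dy": 0, "dz": 0.2, "turn": 0},
    {"hand": -1, "dx": 0, "dy": 0, "dz": 0, "turn": 0},
    {"hand": -1, "dx": 0, "dy": 0, "dz": 0, "turn": 0}
  ]
}}

```text
clock: 16.2
eef_pos: [0.4692, -0.3057, 0.105]
tool_rot: [-0.0, 1.0, -0.0, 0.001]
force: [-0.3, -0.3, 0.2]
opening: 0.997
```

{"method": "arm_command", "body": {
  "plan": [
    {"hand": 1, "dx": 0, "dy": 0, "dz": 0, "turn": 0},
    {"hand": 1, "dx": 0, "dy": 0, "dz": 0, "turn": 0},
    {"hand": 1, "dx": 0, "dy": 0, "dz": 0, "turn": 0},
    {"hand": 1, "dx": 0, "dy": 0, "dz": 0, "turn": 0},
    {"hand": 1, "dx": 0, "dy": 0, "dz": 0, "turn": 0},
    {"hand": 1, "dx": 0, "dy": 0, "dz": 0, "turn": 0},
    {"hand": 1, "dx": 0, "dy": 0, "dz": 0, "turn": 0},
    {"hand": 1, "dx": 0, "dy": 0, "dz": 0, "turn": 0}
  ],
  "newtons": 55
}}

```text
clock: 17.0
eef_pos: [0.4686, -0.3057, 0.1039]
tool_rot: [-0.0, 1.0, -0.0, 0.0]
force: [-0.6, 1.8, 6.5]
opening: 0.335
```

{"method": "arm_command", "body": {
  "plan": [
    {"hand": 1, "dx": 0, "dy": 0, "dz": -0.4, "turn": 0},
    {"hand": 1, "dx": 0, "dy": 0, "dz": -0.8, "turn": 0},
    {"hand": 1, "dx": 0, "dy": 0, "dz": -0.9, "turn": 0},
    {"hand": 1, "dx": -0.1, "dy": 0.1, "dz": -0.8, "turn": 0},
    {"hand": 1, "dx": -0.4, "dy": 0.5, "dz": -0.25, "turn": 0},
    {"hand": 1, "dx": -0.55, "dy": 0.77, "dz": 0, "turn": 0},
    {"hand": 1, "dx": -0.55, "dy": 0.77, "dz": 0, "turn": 0},
    {"hand": 1, "dx": -0.55, "dy": 0.77, "dz": 0, "turn": 0}
  ]
}}

```text
clock: 17.8
eef_pos: [0.5549, -0.1881, 0.2294]
tool_rot: [0.0, 1.0, 0.0, -0.0]
force: [1.0, -0.3, -3.6]
opening: 0.33
```

{"method": "arm_command", "body": {
  "plan": [
    {"hand": 1, "dx": -0.55, "dy": 0.77, "dz": 0, "turn": 0},
    {"hand": 1, "dx": -0.4, "dy": 0.6, "dz": 0, "turn": 0},
    {"hand": 1, "dx": -0.15, "dy": 0.22, "dz": 0, "turn": 0},
    {"hand": 1, "dx": 0, "dy": 0, "dz": 0, "turn": 0},
    {"hand": 1, "dx": 0, "dy": 0, "dz": 0, "turn": 0}
  ]
}}

```text
clock: 18.3
eef_pos: [0.598, -0.1262, 0.2293]
tool_rot: [-0.0, 1.0, -0.0, -0.0]
force: [-0.4, 0.0, -3.2]
opening: 0.332
```

Run:
```python
from h import *
s=env.read_state();print(s['eef_pos'],s['force'],s['opening'])
d=shot('wrist','w6.png')
print(proj(d,[.5985,-.125,.045]))
# index table without the bush, from the fixed top camera
t=shot('top');cv2.imwrite('pics/t6.png',cv2.resize(t['color'][140:270,110:420],None,fx=2.5,fy=2.5,interpolation=cv2.INTER_CUBIC)[:,:,::-1])
```

```text
[ 0.59797813 -0.12617748  0.22926091] [-0.39525728  0.00614576 -3.23081609] 0.3320520988665116
[254.46099632 179.01080541]
```

View pics/w6.png

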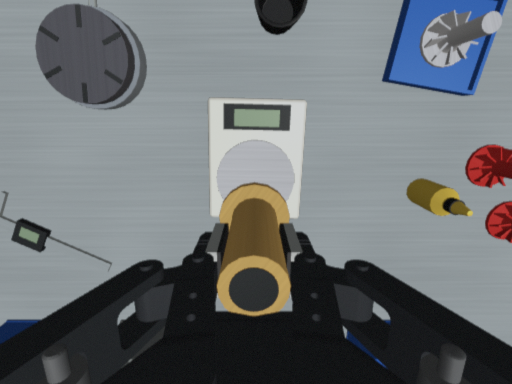

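Pan centre at about (255,179), matching the prediction. The bush hangs straight.

{"method": "arm_command", "body": {
  "plan": [
    {"hand": 1, "dx": -0.01, "dy": 0.04, "dz": 0.5, "turn": 0},
    {"hand": 1, "dx": 0, "dy": 0, "dz": 0.8, "turn": 0},
    {"hand": 1, "dx": 0, "dy": 0, "dz": 0.8, "turn": 0},
    {"hand": 1, "dx": 0, "dy": 0, "dz": 0.5, "turn": 0},
    {"hand": 1, "dx": 0, "dy": 0, "dz": 0.2, "turn": 0},
    {"hand": 1, "dx": 0, "dy": 0, "dz": 0.05, "turn": 0},
    {"hand": 1, "dx": 0, "dy": 0, "dz": 0, "turn": 0},
    {"hand": 1, "dx": 0, "dy": 0, "dz": 0, "turn": 0}
  ]
}}

```text
clock: 19.2
eef_pos: [0.5994, -0.1244, 0.1168]
tool_rot: [0.0, 1.0, -0.0, 0.001]
force: [0.2, -0.1, -3.1]
opening: 0.327
```

{"method": "arm_command", "body": {
  "plan": [
    {"hand": 1, "dx": 0.02, "dy": 0, "dz": 0.08, "turn": 0},
    {"hand": 1, "dx": 0, "dy": 0, "dz": 0.05, "turn": 0},
    {"hand": 1, "dx": 0, "dy": 0, "dz": 0.04, "turn": 0},
    {"hand": 1, "dx": 0, "dy": 0, "dz": 0.02, "turn": 0},
    {"hand": 1, "dx": 0, "dy": 0, "dz": 0, "turn": 0},
    {"hand": 1, "dx": 0, "dy": 0, "dz": 0, "turn": 0}
  ]
}}

```text
clock: 19.8
eef_pos: [0.5982, -0.124, 0.109]
tool_rot: [-0.0, 1.0, -0.0, 0.001]
force: [-5.1, 1.4, 12.7]
opening: 0.329
```

{"method": "arm_command", "body": {
  "plan": [
    {"hand": 0.3, "dx": 0, "dy": 0, "dz": -0.02, "turn": 0},
    {"hand": -0.3, "dx": 0, "dy": 0, "dz": 0, "turn": 0},
    {"hand": -1, "dx": 0, "dy": 0, "dz": 0, "turn": 0},
    {"hand": -1, "dx": 0, "dy": 0, "dz": 0, "turn": 0},
    {"hand": -1, "dx": 0, "dy": 0, "dz": -0.5, "turn": 0},
    {"hand": -1, "dx": 0, "dy": 0, "dz": -1, "turn": 0},
    {"hand": -1, "dx": 0, "dy": 0, "dz": -1, "turn": 0},
    {"hand": -1, "dx": 0, "dy": 0, "dz": -0.7, "turn": 0}
  ]
}}

```text
clock: 20.6
eef_pos: [0.5983, -0.1241, 0.2394]
tool_rot: [-0.0, 1.0, -0.0, 0.001]
force: [1.1, -0.6, 0.7]
opening: 0.998
```

{"method": "arm_command", "body": {
  "plan": [
    {"hand": -1, "dx": 0.5, "dy": 0.7, "dz": 0, "turn": 0},
    {"hand": -1, "dx": 0.54, "dy": 0.76, "dz": 0, "turn": 0},
    {"hand": -1, "dx": 0.54, "dy": 0.76, "dz": 0, "turn": 0},
    {"hand": -1, "dx": 0.54, "dy": 0.76, "dz": 0, "turn": 0},
    {"hand": -1, "dx": 0.54, "dy": 0.76, "dz": 0, "turn": 0},
    {"hand": -1, "dx": 0.54, "dy": 0.76, "dz": 0, "turn": 0},
    {"hand": -1, "dx": 0.5, "dy": 0.7, "dz": 0, "turn": 0},
    {"hand": -1, "dx": 0, "dy": 0, "dz": 0, "turn": 0}
  ]
}}

```text
clock: 21.4
eef_pos: [0.4481, 0.0863, 0.237]
tool_rot: [-0.002, 1.0, 0.0, -0.0]
force: [1.7, 0.3, 0.9]
opening: 1.001
```

Run:
```python
from h import *
s=env.read_state();print(s['eef_pos'],s['force'],s['opening'])
d=shot('wrist','w7.png')
print(proj(d,[.4508,.084,.074]))
g=cv2.cvtColor(d['color'],cv2.COLOR_RGB2GRAY);u,v=proj(d,[.4508,.084,.074]).astype(int)
e=cv2.HoughCircles(g[v-30:v+30,u-30:u+30],cv2.HOUGH_GRADIENT,1,20,param1=100,param2=8,minRadius=7,maxRadius=12)
if e is not None:
    for q in e[0][:3]+[u-30,v-30,0]: print(q,ray(d,q[0],q[1],.074))
cv2.imwrite('pics/w7.png',d['color'][:,:,::-1])
```

```text
[0.44808029 0.08625286 0.23702326] [1.70599978 0.27267624 0.93195147] 1.0008997123804912
[251.15112177 185.38646191]
[249.5        182.5         11.39999962] [0.44768975 0.08226748 0.074     ]
[260.5 164.5   9. ] [0.42861597 0.09359608 0.074     ]
[263.5        201.5          9.10000038] [0.46848306 0.09719763 0.074     ]
```

View pics/w7.png

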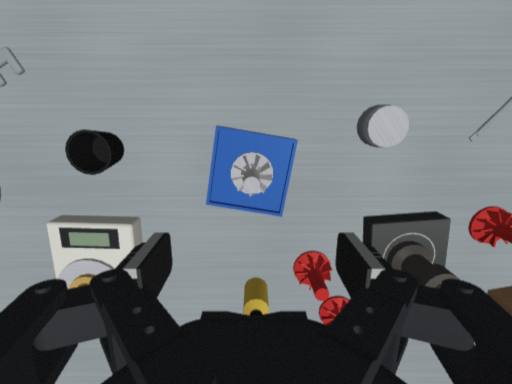

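Wheel stub top at about (251,185), where I left it, upright in the tray. The housing's on granite. I'm going down on the wheel.

{"method": "arm_command", "body": {
  "plan": [
    {"hand": -1, "dx": -0.06, "dy": -0.06, "dz": 0.5, "turn": 0},
    {"hand": -1, "dx": 0, "dy": 0, "dz": 0.9, "turn": 0},
    {"hand": -1, "dx": 0, "dy": 0, "dz": 0.9, "turn": 0},
    {"hand": -1, "dx": 0, "dy": 0, "dz": 0.9, "turn": 0},
    {"hand": -1, "dx": 0, "dy": 0, "dz": 0.7, "turn": 0},
    {"hand": -1, "dx": 0, "dy": 0, "dz": 0.25, "turn": 0},
    {"hand": -1, "dx": 0, "dy": 0, "dz": 0, "turn": 0},
    {"hand": -1, "dx": 0, "dy": 0, "dz": 0, "turn": 0}
  ]
}}

```text
clock: 22.25
eef_pos: [0.4532, 0.0814, 0.0718]
tool_rot: [0.0, 1.0, 0.0, 0.001]
force: [1.2, 0.6, -0.2]
opening: 1.005
```

{"method": "arm_command", "body": {
  "plan": [
    {"hand": 1, "dx": 0, "dy": 0, "dz": 0, "turn": 0},
    {"hand": 1, "dx": 0, "dy": 0, "dz": 0, "turn": 0},
    {"hand": 1, "dx": 0, "dy": 0, "dz": 0, "turn": 0},
    {"hand": 1, "dx": 0, "dy": 0, "dz": 0, "turn": 0},
    {"hand": 1, "dx": 0, "dy": 0, "dz": 0, "turn": 0},
    {"hand": 1, "dx": 0, "dy": 0, "dz": 0, "turn": 0},
    {"hand": 1, "dx": 0, "dy": 0, "dz": 0, "turn": 0},
    {"hand": 1, "dx": 0, "dy": 0, "dz": 0, "turn": 0}
  ],
  "newtons": 40
}}

```text
clock: 23.05
eef_pos: [0.4524, 0.0816, 0.0708]
tool_rot: [-0.0, 1.0, 0.0, 0.0]
force: [-0.1, 1.3, 0.8]
opening: 0.188
```

{"method": "arm_command", "body": {
  "plan": [
    {"hand": 1, "dx": 0, "dy": 0, "dz": -0.4, "turn": 0},
    {"hand": 1, "dx": 0, "dy": 0, "dz": -0.8, "turn": 0},
    {"hand": 1, "dx": 0, "dy": 0, "dz": -0.9, "turn": 0},
    {"hand": 1, "dx": 0, "dy": -0.2, "dz": -0.9, "turn": 0},
    {"hand": 1, "dx": -0.03, "dy": -0.6, "dz": -0.5, "turn": 0},
    {"hand": 1, "dx": -0.05, "dy": -0.85, "dz": 0, "turn": 0},
    {"hand": 1, "dx": -0.05, "dy": -0.85, "dz": 0, "turn": 0},
    {"hand": 1, "dx": -0.05, "dy": -0.85, "dz": 0, "turn": 0}
  ]
}}

```text
clock: 23.85
eef_pos: [0.4594, -0.0537, 0.2107]
tool_rot: [-0.0, 1.0, -0.0, 0.0]
force: [0.8, 0.8, -1.6]
opening: 0.193
```

{"method": "arm_command", "body": {
  "plan": [
    {"hand": 1, "dx": -0.05, "dy": -0.85, "dz": 0, "turn": 0},
    {"hand": 1, "dx": -0.05, "dy": -0.85, "dz": 0, "turn": 0},
    {"hand": 1, "dx": -0.05, "dy": -0.85, "dz": 0, "turn": 0},
    {"hand": 1, "dx": -0.05, "dy": -0.85, "dz": 0, "turn": 0},
    {"hand": 1, "dx": -0.05, "dy": -0.85, "dz": 0, "turn": 0},
    {"hand": 1, "dx": -0.03, "dy": -0.7, "dz": 0, "turn": 0},
    {"hand": 1, "dx": -0.03, "dy": -0.5, "dz": 0, "turn": 0},
    {"hand": 1, "dx": 0, "dy": -0.1, "dz": 0, "turn": 0}
  ]
}}

```text
clock: 24.65
eef_pos: [0.4717, -0.2763, 0.2101]
tool_rot: [0.001, 1.0, -0.0, -0.0]
force: [0.4, 0.6, -1.9]
opening: 0.189
```

{"method": "arm_command", "body": {
  "plan": [
    {"hand": 1, "dx": 0, "dy": 0, "dz": 0, "turn": 0},
    {"hand": 1, "dx": 0, "dy": 0, "dz": 0, "turn": 0}
  ]
}}

```text
clock: 24.85
eef_pos: [0.4719, -0.2737, 0.2106]
tool_rot: [-0.0, 1.0, 0.0, -0.0]
force: [0.2, -0.4, -2.4]
opening: 0.189
```

Run:
```python
from h import *
s=env.read_state();print(s['eef_pos'],s['force'],s['opening'])
d=shot('wrist','w8.png')
print(proj(d,[.470,-.302,.04]))
im=d['color'].copy()
u,v=proj(d,[.470,-.302,.04]).astype(int)
c=cv2.resize(im[v-80:v+80,u-100:u+100],None,fx=4,fy=3.75,interpolation=cv2.INTER_CUBIC); print('crop origin',u-100,v-80)
cv2.imwrite('pics/w8c.png',c[:,:,::-1])
```

```text
[ 0.47190425 -0.27370573  0.21056551] [ 0.22255291 -0.42489293 -2.37668878] 0.18904956838577272
[226.96534312 179.53641414]
crop origin 126 99
```

View pics/w8.png

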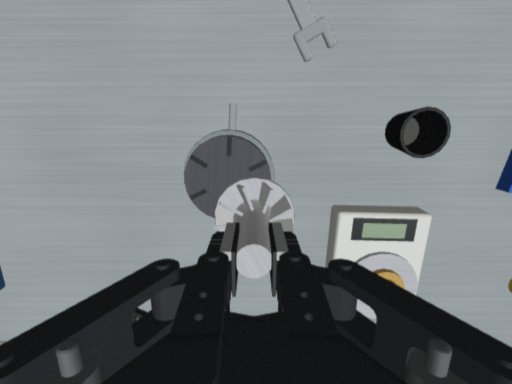

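Run:
```python
from h import *
from scipy.optimize import least_squares
def fit(d,P,r,z,x0):
    X=np.array([ray(d,u,v,z)[:2] for u,v in P])
    f=least_squares(lambda p:np.hypot(*(X-p[:2]).T)-p[2],[*x0,r],loss='soft_l1',f_scale=.001)
    return f.x.round(4),np.abs(f.fun).mean().round(4)
def edges(g,u0,v0,angs,r0,r1):
    P=[]
    for a in np.deg2rad(angs):
        rr=np.arange(r0,r1,.5); u=u0+rr*np.cos(a);v=v0+rr*np.sin(a)
        p=cv2.remap(g,u.astype(np.float32)[None],v.astype(np.float32)[None],1)[0].astype(float)
        i=np.argmax(np.diff(cv2.GaussianBlur(p[None],(5,1),0)[0])); P.append((u[i],v[i]))
    return P
d=shot('wrist'); g=cv2.cvtColor(d['color'],cv2.COLOR_RGB2GRAY)
P=edges(g,228,178,list(range(95,345,6)),36,49); print(fit(d,P,.047,.04,(.47,-.302)))
t=shot('top'); g=cv2.cvtColor(t['color'],cv2.COLOR_RGB2GRAY)
u,v=proj(t,[.47,-.302,.04]);print(u,v)
P=edges(g,u,v,range(0,360,6),15,24); print(fit(t,P,.047,.04,(.47,-.302)))
cv2.imwrite('pics/t8.png',cv2.resize(t['color'][190:265,345:420],None,fx=6,fy=6)[:,:,::-1])
```

```text
(array([ 0.4699, -0.3011,  0.0469]), np.float64(0.0007))
383.7875616920078 227.78103809150272
(array([ 0.4729, -0.3003,  0.0477]), np.float64(0.0015))
```

The table's centre fits at (0.470, -0.301), with a radius of 46.9 mm as expected. The wheel sits about 1.5 mm behind the TCP in x, so I only shift in y and then lower.

{"method": "arm_command", "body": {
  "plan": [
    {"hand": 1, "dx": 0, "dy": -0.35, "dz": 0, "turn": 0},
    {"hand": 1, "dx": 0, "dy": -0.33, "dz": 0.3, "turn": 0},
    {"hand": 1, "dx": 0, "dy": 0, "dz": 0.6, "turn": 0},
    {"hand": 1, "dx": 0, "dy": 0, "dz": 0.7, "turn": 0},
    {"hand": 1, "dx": 0, "dy": 0, "dz": 0.6, "turn": 0},
    {"hand": 1, "dx": 0, "dy": 0, "dz": 0.3, "turn": 0},
    {"hand": 1, "dx": 0, "dy": 0, "dz": 0, "turn": 0},
    {"hand": 1, "dx": 0, "dy": 0, "dz": 0, "turn": 0}
  ]
}}

```text
clock: 25.8
eef_pos: [0.4723, -0.3022, 0.1113]
tool_rot: [0.0, 1.0, -0.0, 0.0]
force: [0.5, -0.4, -0.7]
opening: 0.186
```

{"method": "arm_command", "body": {
  "plan": [
    {"hand": 1, "dx": 0, "dy": 0.02, "dz": 0.12, "turn": 0},
    {"hand": 1, "dx": 0, "dy": 0, "dz": 0.06, "turn": 0},
    {"hand": 1, "dx": 0, "dy": 0, "dz": 0.04, "turn": 0},
    {"hand": 1, "dx": 0, "dy": 0, "dz": 0.02, "turn": 0},
    {"hand": 1, "dx": 0, "dy": 0, "dz": 0, "turn": 0},
    {"hand": 1, "dx": 0, "dy": 0, "dz": 0, "turn": 0}
  ]
}}

```text
clock: 26.4
eef_pos: [0.4721, -0.3009, 0.1012]
tool_rot: [-0.0, 1.0, -0.0, 0.0]
force: [0.6, -0.2, -1.7]
opening: 0.19
```

{"method": "arm_command", "body": {
  "plan": [
    {"hand": 1, "dx": 0, "dy": 0, "dz": 0.03, "turn": 0},
    {"hand": 1, "dx": 0, "dy": 0, "dz": 0, "turn": 0},
    {"hand": 1, "dx": 0, "dy": 0, "dz": 0, "turn": 0}
  ]
}}

```text
clock: 26.7
eef_pos: [0.4723, -0.3009, 0.1007]
tool_rot: [-0.0, 1.0, -0.0, 0.0]
force: [-2.8, 3.5, 10.8]
opening: 0.188
```

Contact. I'll release, rise and back off to check.

{"method": "arm_command", "body": {
  "plan": [
    {"hand": 0.3, "dx": 0, "dy": 0, "dz": -0.02, "turn": 0},
    {"hand": -0.3, "dx": 0, "dy": 0, "dz": 0, "turn": 0},
    {"hand": -1, "dx": 0, "dy": 0, "dz": 0, "turn": 0},
    {"hand": -1, "dx": 0, "dy": 0, "dz": 0, "turn": 0},
    {"hand": -1, "dx": 0, "dy": 0, "dz": -0.5, "turn": 0},
    {"hand": -1, "dx": 0, "dy": 0, "dz": -1, "turn": 0},
    {"hand": -1, "dx": 0, "dy": 0, "dz": -1, "turn": 0},
    {"hand": -1, "dx": 0, "dy": 0, "dz": -1, "turn": 0}
  ]
}}

```text
clock: 27.5
eef_pos: [0.4718, -0.3007, 0.2422]
tool_rot: [-0.0, 1.0, 0.0, -0.0]
force: [1.4, -0.6, 1.1]
opening: 1.001
```

{"method": "arm_command", "body": {
  "plan": [
    {"hand": -1, "dx": 0.9, "dy": 0, "dz": -0.5, "turn": 0},
    {"hand": -1, "dx": 0.9, "dy": 0, "dz": 0, "turn": 0},
    {"hand": -1, "dx": 0.9, "dy": 0, "dz": 0, "turn": 0},
    {"hand": -1, "dx": 0.6, "dy": 0, "dz": 0, "turn": 0},
    {"hand": -1, "dx": 0, "dy": 0, "dz": 0, "turn": 0}
  ]
}}

```text
clock: 28.0
eef_pos: [0.3378, -0.3008, 0.2612]
tool_rot: [0.001, 1.0, -0.0, 0.0]
force: [0.2, 0.4, 0.8]
opening: 1.004
```

Run:
```python
from h import *
s=env.read_state();print(s['eef_pos'],s['force'],s['opening'])
a=shot('top');b=shot('scene')
A=cv2.resize(a['color'][140:270,110:420],(800,335),interpolation=cv2.INTER_CUBIC)
B=cv2.resize(b['color'][130:270,110:430],(600,262),interpolation=cv2.INTER_CUBIC)
c=np.zeros((597,800,3),np.uint8);c[:335]=A;c[335:,:600]=B
cv2.imwrite('pics/end.png',c[:,:,::-1])
for n,x,y,z,h in[('granite',.5565,.290,.03,.072),('pan',.5985,-.1245,.045,.086),('table',.470,-.301,.04,.064)]:
    for q in(z,z+h):
        u,v=proj(a,[x,y,q]);U,V=proj(b,[x,y,q]);print(n,q,'crop top',((u-110)*800/310).round(),((v-140)*335/130).round(),'scene',((U-110)*600/320).round(),((V-130)*262/140+335).round())
```

```text
[ 0.33778463 -0.30083656  0.26118741] [0.23526684 0.42583067 0.82451369] 1.004113255883015
granite 0.03 crop top 98.0 145.0 scene 477.0 499.0
granite 0.102 crop top 81.0 139.0 scene 486.0 460.0
pan 0.045 crop top 523.0 96.0 scene 156.0 492.0
pan 0.131 crop top 540.0 85.0 scene 147.0 445.0
table 0.04 crop top 706.0 226.0 scene 54.0 418.0
table 0.10400000000000001 crop top 730.0 226.0 scene 44.0 384.0
```

View pics/end.png

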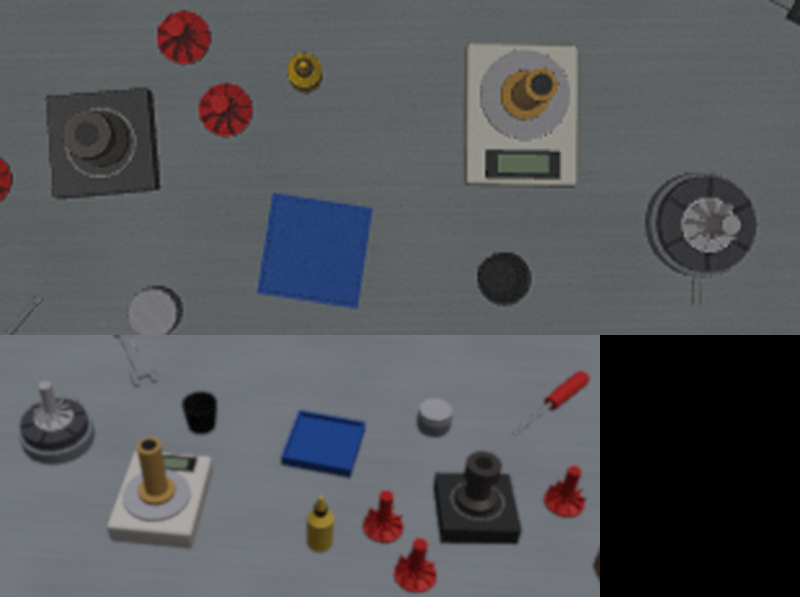

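In both views all three parts stand upright in the middle of their stations. Foot and station centres in the top crop are granite (100,142), pan (526,95) and table (709,224), and each pair agrees to within about 2 mm. The tray's empty and the bystanders are unmoved.

```bash
python3 -c "
from plant import finish_job
print(finish_job())"
```

```text
the job is handed in; nothing more can be done
None
```

All three parts now stand on their own stations, and the job is handed in at about 28 s of the 96 s allowed. I moved the wheel to the tray, the housing to the granite plate, the bush to the scale, then the wheel to the index table. Each part was lowered until the wrist force showed contact before I let go.

- **Last pictures (top and scene views):** all three parts are upright and within about 2 mm of their station centres by eye. The tray is empty, and the dropper bottle, tin and cup are where they started. The gripper was open and clear of everything.
- **Forces:** the highest wrist reading I saw was about 14 N, when the bush touched the pan.
- **Disagreement:** the top and wrist cameras differed by up to 3 mm on the table centre and 5 mm on the granite. On the table I used the wrist value, whose fitted radius of 46.9 mm matches the real 47 mm. For the granite I used a value between the two, close to the wrist's reading of the circle marked on the plate.

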